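Unload a stack of relay modules and pile its spacer plate

ROBOT

A 6-joint arm with a two-finger parallel gripper is mounted at the origin on a cart in front of the work surface, level with it; the furniture and walls round the work are solid. World frame = base frame: x ahead of the robot, y to its left, z up, the work surface at z = 0. Lengths are in m, angles in rad, forces in N, time in s.
With the tool pointing down it reaches from about 0.375 to 0.9 m from the base axis. Payload 3.1 kg.
Tool frame: the origin (TCP) lies on the front face of the gripper's body, between the roots of the fingers; the fingertips stand 73 mm ahead of it and the grasp point (between the pads) lies 54 mm ahead of it (manip.tips_ahead is the distance from the TCP to the fingertips, in m); z points along the fingers, y is the line along which they close (so a half turn about z gives the same grasp; the last joint's range is limited). The gripper opens to 85 mm and grips with 20 to 120 N. Pads are 22 mm wide; open, the fingers measure 114 mm over their backs; the gripper's body (76 mm by 85 mm) begins 54 mm behind the grasp point. The pads swing forward as they close: fully open they stand 13 mm farther back than shut.
Start: joints at [1.016, 0.527, 1.433, -0, 1.181, -0.178], TCP at [0.229, 0.581, 0.304] pointing down, gripper open.
Joint ranges: [-3.08, 3.08], [-0.75, 2.2], [0.22, 2.44], [-1.43, 4.57], [0, 2.65], [-2.85, 2.85]. Speed limits (rad/s): [2.79, 2.79, 3.14, 3.14, 3.14, 3.14].

INTERFACE

Orientations are given as a unit quaternion [x, y, z, w].
In Python, from station import sense, eyes, workorder, manip gives the robot as it stands.
- The arm moves only by the shell command python3 -m inch 'ROWS' [OPENING] [FORCE]. ROWS is JSON, a list of rows, each an object of numbers: "dx", "dy", "dz": the shift along the tool's x, y, z in cm; "wx", "wy", "wz": the turn, a rotation vector about the tool's x, y, z in degrees. In form: [{"dx": .., "dy": .., "dz": .., "wx": .., "wy": .., "wz": ..}, ...]. A call has 1 to 10 rows; each row shifts and turns the commanded pose from where the row before left it, along the tool's axes as they then stand; what a row does not reach is not made up. A row lasts 1/8 s, in which the tool goes at most 62.5 mm and 10.7 degrees, less where a joint would pass 70% of its speed; a pose out of reach is approached as far as the arm can. A call with a gripper value outside its range is refused whole. OPENING is the opening, from 0 (shut) to 1 (fully open), set as the call begins (- or left out, the last holds). The fingers move at their own pace and stop on an object; FORCE is the grip in N (left out, the last holds). Time passes only in rows, so rows that do not move let the fingers close. It gives the time, the measured TCP pose, the force, the opening and the grip force at its end, in the units of the state.
- sense(): the state, without advancing time (a new reading comes with each control period).
- eyes.snapshot(name): name is "scene" or "top" or "wrist"; returns the picture (420x560x3 uint8, red, green, blue); there is no depth.
- eyes.camera_params(name): a dict with "fx", "fy", "cx", "cy" (pixels), "rvec" (rotation vector, rad) and "tvec" (3), from world to camera coordinates, as OpenCV has them. Camera axes: x right, y down, z forward; pixel columns grow to the right and rows downward; lengths in m; the calibration is good to about 2 mm. A picture is of the moment at which its call begins: read the wrist's pose just before it. camera_params takes no time and is no camera call; for the wrist camera it gives the pose at the moment of the call.
- workorder.sign_off(): hands the job in; it is judged then, once.
The state is a dict: "t": time; "q": joint angles; "qd": joint speeds; "tau": joint torques, N m; "tcp_pos": TCP position; "tool_rot": TCP orientation; "force": force on the tool from outside, world axes, zero at the start; "ft_torque": the same for the moment, N m; "finger_gap": opening from 0.0 (shut) to 1.0 (fully open); "gripper_force": force on a finger pad.
Only numpy, scipy, OpenCV 4.12 (cv2) and the standard library are available. Lean on these libraries where they do the work, as an engineer would, in place of code of your own. Each camera call takes 0.05 s, during which the arm holds its last target. There are 200 camera calls.

TASK

Unload the stack of relay modules from the top down: lay the blue module flat inside the tray with the blue floor, then set the brown spacer plate squarely on top of the other brown plate, edges in line, as the spacer pile, and then lay the orange module flat inside the tray with the orange floor. Lower each piece and let go of it only when it rests, without shifting the plate already on the pile or the small things standing about.

Things in the scene. Friction and masses are not known exactly. Their poses are not given: they have to be found in the camera images.
- module_blue_center (a point): Centre (half-way up) of the upper (blue) relay module, loose, 0.14 kg, 27 mm tall: black carrier with green board 96 (x) x 62 (y) mm, 12 mm high, and on its middle a flat-topped block of blue relays 70 (x) x 36 (y) mm, 12 to 27 mm above the underside; green terminal strips at both ends, 6 mm lower. Grip the relays across y. Starts on top, on the spacer plate.
- spacer_top_center (a point): Centre (half-way up) of the spacer plate in the stack: rigid brown plate 90 (x) x 50 (y) x 14 (z) mm with two dark holes on top, loose, 0.09 kg. It lies on the orange module's relays, overhanging 7 mm on either side. Grip it across y (50 mm). Half a turn about z makes no difference.
- module_orange_center (a point): Centre (half-way up) of the lower (orange) relay module, loose, 0.14 kg, 27 mm tall: black carrier with green board 96 (x) x 62 (y) mm, 12 mm high, and on its middle a flat-topped block of orange relays 70 (x) x 36 (y) mm, 12 to 27 mm above the underside; green terminal strips at both ends, 6 mm lower. Grip the relays across y. Starts lowest, on a fixed grey plate 6 mm thick.
- spacer_pile_center (a point): Centre (half-way up) of the spacer plate that begins the pile: a loose plate like the other one (90 x 50 x 14 mm), alone on an aluminium plate 114 x 74 mm, 6 mm thick, fixed to the bench.
- tray_blue_floor (a point): Centre of the floor of the tray with the blue floor, fixed to the bench. A shallow grey tray, outside 120 (x) x 86 (y) mm, inside 112 x 78 mm, floor 4 mm above the bench, rim 5 mm above the floor: 8 mm of play round a module that lies the long way along x.
- tray_orange_floor (a point): Centre of the floor of the tray with the orange floor, fixed to the bench. A shallow grey tray, outside 120 (x) x 86 (y) mm, inside 112 x 78 mm, floor 4 mm above the bench, rim 5 mm above the floor: 8 mm of play round a module that lies the long way along x.
- flux: Brown glass flux bottle with black cap, loose bystander, 32 x 31 x 58 mm; origin at the centre of its underside.
- eyeglass: Black round loupe, loose bystander, 37 mm across, 30 mm high; origin at the centre of its underside.
- bnc: Small grey metal connector adapter standing upright, loose bystander, 15 x 15 x 30 mm; origin at the centre of its underside.

How it is judged:
On the way, in this order (a step that is already met when the one before it is completed fails the run):
1. the blue module lies flat in the blue tray (x of module_blue_center in the frame of tray_blue_floor between -0.012 and 0.012 m and y of module_blue_center in the frame of tray_blue_floor between -0.012 and 0.012 m and z of module_blue_center in the frame of tray_blue_floor between 0.0105 and 0.0165 m and angle between module_blue_center's own z axis and vertical below 0.06 rad and contact force between the fingers and module_blue below 0.1 N), for 0.1 s.
2. the spacer plate from the stack lies squarely on the plate of the pile (horizontal distance between spacer_top_center and spacer_pile_center below 0.009 m and z of spacer_top_center in the frame of spacer_pile_center between 0.012 and 0.0165 m and angle between the x axis of spacer_top_center and the x axis of spacer_pile_center, either way round below 0.15 rad and angle between spacer_top_center's own z axis and vertical below 0.06 rad and contact force between the fingers and spacer_top below 0.1 N), for 0.1 s.
At the end, for the whole second after the job is handed in: Blue and orange module lie flat on the floor of the tray of their colour, inside the rim; the stack's spacer plate lies flat on the pile's plate, centres within 9 mm, edges within 0.15 rad; that lower plate is within 12 mm of its start; all released and at rest (all of step 1 and all of step 2 and x of module_orange_center in the frame of tray_orange_floor between -0.012 and 0.012 m and y of module_orange_center in the frame of tray_orange_floor between -0.012 and 0.012 m and z of module_orange_center in the frame of tray_orange_floor between 0.0105 and 0.0165 m and angle between module_orange_center's own z axis and vertical below 0.06 rad and linear speed of each of module_blue, module_orange, spacer_top, spacer_pile below 0.02 m/s and contact force between the fingers and module_orange below 0.1 N and contact force between the fingers and spacer_pile below 0.1 N and distance of spacer_pile_center from where it was at the start of the episode below 0.012 m); the robot touches nothing.
It fails at once if a bystander (flux bottle, loupe, connector adapter) is shifted by more than 30 mm or knocked over (distance of any of flux, eyeglass, bnc from where it was at the start of the episode above 0.03 m or angle between any of flux, eyeglass, bnc's own z axis and vertical above 0.5 rad).
It fails at once if a module or the spacer plate is dropped (falls freely faster than 0.6 m/s, about 18 mm) ((linear speed of module_blue above 0.6 m/s and contact force between the fingers and module_blue below 0.05 N) or (linear speed of module_orange above 0.6 m/s and contact force between the fingers and module_orange below 0.05 N) or (linear speed of spacer_top above 0.6 m/s and contact force between the fingers and spacer_top below 0.05 N)).
It also fails if it takes over 64 s, if anything falls off the work surface, if the arm or the gripper's body presses on something with over 40 N, if the wrist force passes 120 N, or if a joint passes its speed limit or range.

## Working session

There is one attempt and no reset: what is moved stays moved. The work goes in short steps, Python scripts to look and compute and a shell command to move; the robot and the scene stay as the last step left them, time stands still between calls to the robot, and variables do not carry over. Pictures are saved under pics/ and viewed, at most 10 in all, crops included, and the job is handed in when it is done.

```bash
ls; mkdir -p pics; python3 - <<'E'
from station import sense, eyes, workorder, manip
import cv2, numpy as np
s=sense(); print(s['t'],s['tcp_pos'],s['tool_rot'],s['finger_gap'],s['force'])
for n in ['scene','top']:
    im=eyes.snapshot(n); cv2.imwrite(f'pics/{n}0.png',im[...,::-1]); p=eyes.camera_params(n)
    R=cv2.Rodrigues(np.array(p['rvec']))[0]; print(n,p['fx'],-R.T@np.array(p['tvec']),R[2])
E
```

```text
pics
0.0 [0.229058   0.58089938 0.30292048] [ 1.86811292e-01  9.82395180e-01 -1.03548661e-03 -4.22355303e-04] 0.9973297787269196 [ 0.0598014  -0.74245427 -0.10542759]
scene 433.48632096570077 [-0.11717831 -0.83719134  0.64564469] [ 0.52797034  0.71565242 -0.45726243]
top 508.16090689951466 [0.28211249 0.04486523 1.8979296 ] [ 0.14823351 -0.00292965 -0.98894805]
```

View pics/scene0.png

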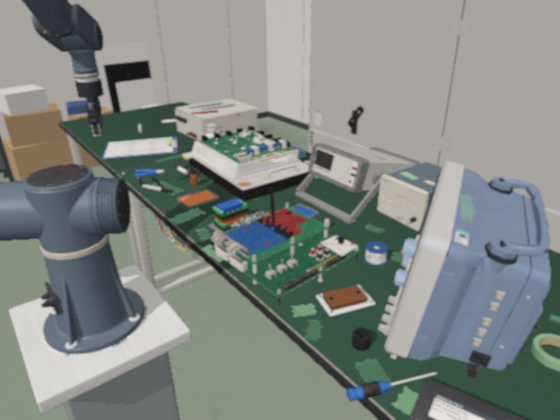

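View pics/top0.png

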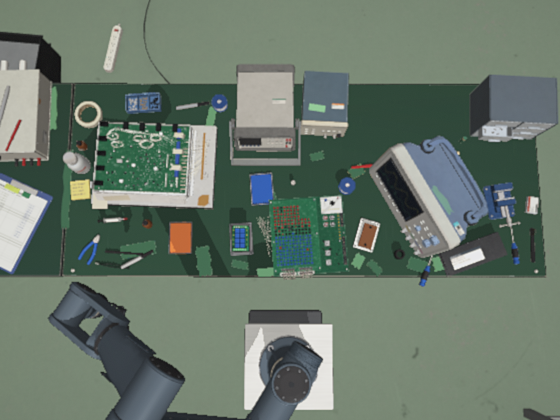

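Scene view: stack at (230,210), orange tray (198,198), blue tray (303,211), pile plate (345,299), loupe (362,338). Top view: stack (241,237), orange tray (180,237), blue tray (262,188), rotated pile plate (367,235), loupe (398,254), bnc (293,183), flux (147,223).

```bash
cat > h.py <<'E'
import cv2, numpy as np
from station import sense, eyes, manip
from scipy.spatial.transform import Rotation as Rn
def cam(n):
    p=eyes.camera_params(n); R=cv2.Rodrigues(np.array(p['rvec'],float))[0]; t=np.array(p['tvec'],float).ravel()
    return p,R,t
def ray(c,uv):
    p,R,t=c; d=R.T@np.array([(uv[0]-p['cx'])/p['fx'],(uv[1]-p['cy'])/p['fy'],1]); return -R.T@t,d
def onz(c,uv,z):
    o,d=ray(c,uv); return o+d*(z-o[2])/d[2]
def tri(c1,u1,c2,u2):
    o1,d1=ray(c1,u1);o2,d2=ray(c2,u2)
    A=np.stack([d1,-d2],1); s=np.linalg.lstsq(A,o2-o1,rcond=None)[0]
    a,b=o1+d1*s[0],o2+d2*s[1]; return (a+b)/2,np.linalg.norm(a-b)
def proj(c,X):
    p,R,t=c; q=R@np.array(X)+t; return q[0]/q[2]*p['fx']+p['cx'],q[1]/q[2]*p['fy']+p['cy']
def blobs(im,lo,hi,amin,roi=None):
    "HSV mask -> list of (contour, area) by size; roi=(u0,v0,u1,v1)"
    m=cv2.inRange(cv2.cvtColor(im,cv2.COLOR_RGB2HSV),np.array(lo),np.array(hi))
    if roi: k=np.zeros_like(m);k[roi[1]:roi[3],roi[0]:roi[2]]=1; m*=k
    m=cv2.morphologyEx(m,cv2.MORPH_CLOSE,np.ones((3,3)))
    cs=cv2.findContours(m,cv2.RETR_EXTERNAL,cv2.CHAIN_APPROX_NONE)[0]
    return sorted([c for c in cs if cv2.contourArea(c)>amin],key=cv2.contourArea,reverse=True)
def rect(c,cnt,z):
    "fit min-area rect on plane z: centre, (long,short), yaw of long side"
    P=np.array([onz(c,q[0],z)[:2] for q in cnt],np.float32)*1000
    (x,y),(w,h),a=cv2.minAreaRect(P)
    if w<h: w,h,a=h,w,a+90
    return np.round([x,y,w,h,(a+90)%180-90],1)
E
python3 - <<'E'
from h import *
im=cv2.imread('pics/top0.png')[...,::-1].copy(); c=cam('top')
def show(n,lo,hi,roi,z):
    for b in blobs(im,lo,hi,15,roi)[:2]: print(n,cv2.boundingRect(b),rect(c,b,z))
show('orange tray',(5,120,100),(20,255,255),(160,215,200,260),.004)
show('blue tray',(100,120,60),(130,255,255),(245,165,280,210),.004)
show('stack',(100,120,40),(130,255,255),(225,215,258,260),.074)
show('pile',(0,90,40),(18,255,200),(350,212,385,258),.02)
for n,uv,z in [('loupe',(398,254),.03),('bnc',(293,183),.03),('flux',(147,223),.05),('stackc',(241,238),.06),('lever',(272,240),0),('tri',(360,167),0)]: print(n,onz(c,uv,z))
cr=cv2.resize(im[150:290,130:430],None,fx=2.6,fy=2.6,interpolation=cv2.INTER_CUBIC); cv2.imwrite('pics/topcrop.png',cr[...,::-1])
E
```

```text
orange tray (170, 223, 21, 30) [462.  401.2 110.4  74.9   1.5]
blue tray (251, 174, 22, 30) [648.9  97.9 109.   75.5   4.5]
stack (235, 228, 10, 20) [455.6 173.9  68.9  32.5   0.6]
pile (359, 223, 18, 26) [ 468.9 -296.    86.5   46.2  -18. ]
loupe [ 0.39998998 -0.40568031  0.03      ]
bnc [ 0.66492153 -0.02090354  0.03      ]
flux [0.51042656 0.51472317 0.05      ]
stackc [0.45504741 0.16940311 0.06      ]
lever [0.45339468 0.05735566 0.        ]
tri [ 0.7340461  -0.27861629  0.        ]
```

View pics/topcrop.png

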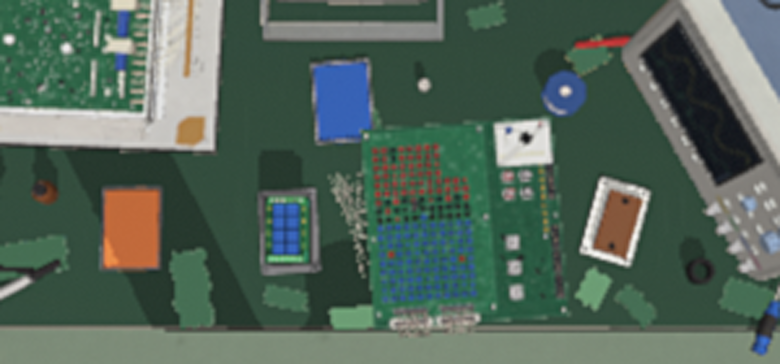

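Top crop: blue module on stack, axis-aligned, orange tray left, blue tray nearly aligned, pile plate rotated about -18°; loupe next to the pile, bnc right of blue tray, flux left of the orange tray. Going above the stack.

```bash
python3 -m inch '[{"wz":-7.2},{"wz":-7.2},{"wz":-7.2}]' 0.9 && python3 -m inch '[{"dx":-2.5,"dy":-4.5},{"dx":-2.5,"dy":-4.5},{"dx":-2.5,"dy":-4.5},{"dx":-2.5,"dy":-4.5},{"dx":-2.5,"dy":-4.5},{"dx":-2.5,"dy":-4.5},{"dx":-2.5,"dy":-4.5},{"dx":-2.5,"dy":-4.5},{"dx":-2.5,"dy":-4.5},{}]'
python3 - <<'E'
from h import *
s=sense(); print(s['tcp_pos'],Rn.from_quat(s['tool_rot']).as_matrix().round(3))
c=cam('wrist'); im=eyes.snapshot('wrist'); cv2.imwrite('pics/w1.png',im[...,::-1]); print(ray(c,(280,210)), proj(c,(.455,.172,.074)))
E
```

```text
[0.22907655 0.58093976 0.30299128] [[-0.93   0.367 -0.001]
 [ 0.367  0.93  -0.002]
 [ 0.    -0.002 -1.   ]]
(array([0.15185557, 0.61109498, 0.37253853]), array([ 0.30004049, -0.13978197, -0.94380834])) (np.float64(42.53899082783187), np.float64(472.3899303340751))invalid input at $[0]: expected keys dx, dy, dz, wx, wy, wz
```

View pics/w1.png

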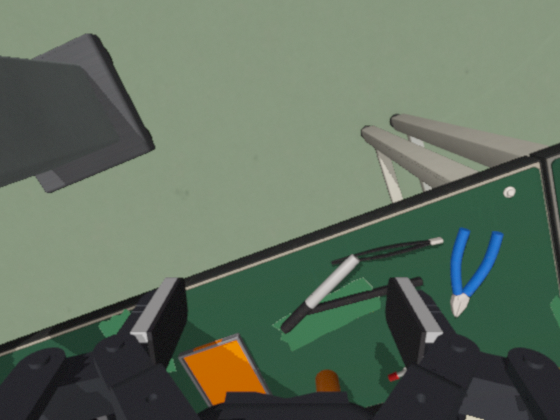

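Wrist view (not moved yet; all keys are required): fingers at bottom (165,310)/(410,310), orange tray corner at (225,370). Repeating with full keys.

```bash
python3 -m inch '[{"dx":0,"dy":0,"dz":0,"wx":0,"wy":0,"wz":-7.2},{"dx":0,"dy":0,"dz":0,"wx":0,"wy":0,"wz":-7.2},{"dx":0,"dy":0,"dz":0,"wx":0,"wy":0,"wz":-7.2}]' 0.9 && python3 -m inch '[{"dx":-2.5,"dy":-4.5,"dz":0,"wx":0,"wy":0,"wz":0},{"dx":-2.5,"dy":-4.5,"dz":0,"wx":0,"wy":0,"wz":0},{"dx":-2.5,"dy":-4.5,"dz":0,"wx":0,"wy":0,"wz":0},{"dx":-2.5,"dy":-4.5,"dz":0,"wx":0,"wy":0,"wz":0},{"dx":-2.5,"dy":-4.5,"dz":0,"wx":0,"wy":0,"wz":0},{"dx":-2.5,"dy":-4.5,"dz":0,"wx":0,"wy":0,"wz":0},{"dx":-2.5,"dy":-4.5,"dz":0,"wx":0,"wy":0,"wz":0},{"dx":-2.5,"dy":-4.5,"dz":0,"wx":0,"wy":0,"wz":0},{"dx":-2.5,"dy":-4.5,"dz":0,"wx":0,"wy":0,"wz":0},{"dx":0,"dy":0,"dz":0,"wx":0,"wy":0,"wz":0}]'
python3 - <<'E'
from h import *
s=sense(); print(s['tcp_pos'],Rn.from_quat(s['tool_rot']).as_matrix().round(3))
c=cam('wrist'); im=eyes.snapshot('wrist'); cv2.imwrite('pics/w2.png',im[...,::-1]); print(ray(c,(280,210)), proj(c,(.455,.172,.074)))
E
```

```text
t: 0.52
tcp_pos: [0.2292, 0.5812, 0.3034]
tool_rot: [-0.003, 1.0, -0.0, -0.0]
force: [0.7, 0.3, 0.6]
finger_gap: 0.897
gripper_force: 0.0
t: 1.78
tcp_pos: [0.4568, 0.174, 0.3039]
tool_rot: [0.002, 1.0, -0.0, 0.001]
force: [-0.6, 1.1, -0.6]
finger_gap: 0.9
gripper_force: 0.0
[0.45678006 0.17396799 0.30390031] [[-1.     0.004  0.001]
 [ 0.004  1.    -0.   ]
 [-0.001 -0.    -1.   ]]
(array([0.37354018, 0.17355369, 0.37327516]), array([ 0.33144974, -0.0195747 , -0.94344866])) (np.float64(285.0104807115295), np.float64(184.65364688309566))
```

View pics/w2.png

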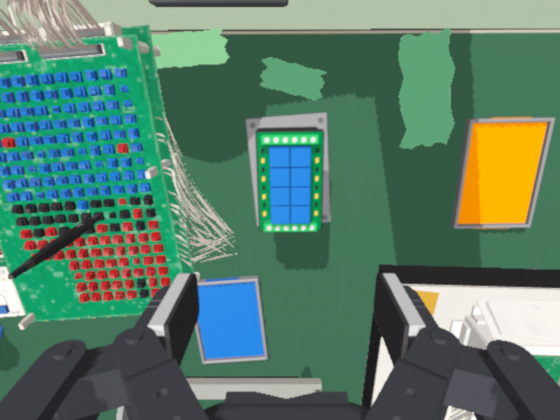

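Wrist view: blue relays (290,185) centred on stack, blue tray (230,320), orange tray (503,172), black probe (10,275)-(100,215) standing on the PCB.

```bash
python3 - <<'E'
from h import *
im=cv2.imread('pics/w2.png')[...,::-1].copy(); c=cam('wrist')
top=cv2.imread('pics/top0.png')[...,::-1].copy(); ct=cam('top')
sc=cv2.imread('pics/scene0.png')[...,::-1].copy(); cs=cam('scene')
B=((100,120,40),(130,255,255)); O=((5,150,100),(20,255,255))
def cen(b):
    m=cv2.moments(cv2.convexHull(b)); return m['m10']/m['m00'],m['m01']/m['m00']
for n,col,r1,r2,r3,z in [('relays',B,(255,135,325,240),(225,215,258,260),(205,195,250,215),.074),('btray',B,(190,265,280,365),(245,165,280,210),(285,200,325,220),.004),('otray',O,(450,110,560,235),(160,215,200,260),(175,185,220,210),.004)]:
    b=blobs(im,*col,60,r1)[0]; bt=blobs(top,*col,15,r2)[0]; bs=blobs(sc,*col,15,r3); 
    print(n,'wrist',rect(c,b,z),'top',rect(ct,bt,z)); print('  tri w-top',tri(c,cen(b),ct,cen(bt)))
    if bs: print('  bb',cv2.boundingRect(bs[0]),'tri w-scene',tri(c,cen(b),cs,cen(bs[0])))
print('probe',tri(c,(10,275),cs,(272,184)),onz(c,(100,215),.03))
b=blobs(im,*B,60,(255,135,325,240))[0]
print('relay corners px',cv2.boundingRect(b))
E
```

```text
relays wrist [4.543e+02 1.779e+02 7.040e+01 3.580e+01 4.000e-01] top [455.6 173.9  68.9  32.5   0.6]
  tri w-top (array([0.45796416, 0.17673073, 0.05206819]), np.float64(0.002668314441452515))
  bb (216, 198, 26, 15) tri w-scene (array([0.45594168, 0.17703724, 0.06888664]), np.float64(0.0041955403981737156))
btray wrist [649.2 101.9 108.1  77.3   4.7] top [648.9  97.9 109.   75.5   4.5]
  tri w-top (array([ 0.6511287 ,  0.09997739, -0.00252804]), np.float64(0.003451568953661352))
  bb (294, 206, 20, 10) tri w-scene (array([0.666591  , 0.09714085, 0.00320762]), np.float64(0.031306074219993145))
otray wrist [461.9 405.2 110.8  75.9   0.6] top [462.1 401.2 109.9  74.8   1.5]
  tri w-top (array([0.45913109, 0.40068295, 0.01012426]), np.float64(0.004611156194980478))
  bb (181, 191, 34, 14) tri w-scene (array([0.46000259, 0.40073048, 0.00855354]), np.float64(0.006264266374367258))
probe (array([0.48584026, 0.0023703 , 0.18478649]), np.float64(0.011246586856395699)) [ 0.49730517 -0.01943893  0.03      ]
relay corners px (269, 146, 42, 78)
```

```bash
python3 -m inch '[{"dx":0.1,"dy":0.15,"dz":4.7,"wx":0,"wy":0,"wz":0},{"dx":0.1,"dy":0.15,"dz":4.7,"wx":0,"wy":0,"wz":0},{"dx":0,"dy":0,"dz":0,"wx":0,"wy":0,"wz":0},{"dx":0,"dy":0,"dz":0,"wx":0,"wy":0,"wz":0}]' 0.62
python3 - <<'E'
from h import *
print(manip.tips_ahead)
s=sense(); print(s['tcp_pos'],Rn.from_quat(s['tool_rot']).as_rotvec())
c=cam('wrist'); im=eyes.snapshot('wrist'); cv2.imwrite('pics/w3.png',im[...,::-1])
bs=blobs(im,(100,120,40),(130,255,255),600,(200,100,360,400))
for b in bs[:2]: print(cv2.boundingRect(b),rect(c,b,.074),rect(c,b,.068))
E
```

```text
t: 2.33
tcp_pos: [0.453, 0.1806, 0.2109]
tool_rot: [-0.001, 1.0, 0.0, 0.001]
force: [-1.0, 0.6, -0.3]
finger_gap: 0.622
gripper_force: 0.0
0.0726
[0.4530489  0.18057799 0.21089609] [-4.13442221e-03  3.14034442e+00  5.14509087e-04]
(251, 176, 59, 105) [4.563e+02 1.759e+02 7.140e+01 3.570e+01 3.000e-01] [4.588e+02 1.758e+02 7.350e+01 3.680e+01 3.000e-01]
(212, 338, 34, 62) [567.5 136.4  56.1  21.9   4.5] [573.3 135.2  57.7  22.6   4.5]
```

View pics/w3.png

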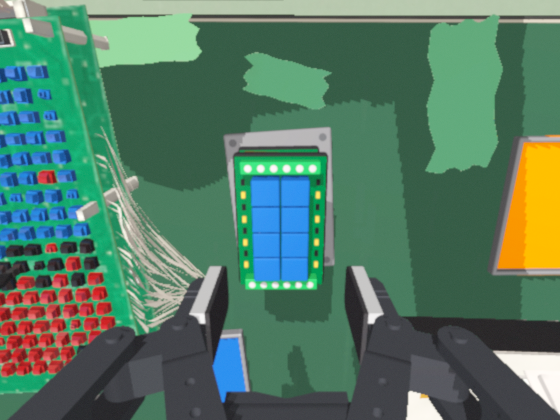

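Wrist close view: relays (280,228), board fully visible, finger tips at about (226,268) and (346,268).

```bash
python3 - <<'E'
from h import *
c=cam('wrist'); s=sense(); print(s['tcp_pos'],s['qd'].round(3) if hasattr(s['qd'],'round') else s['qd'])
R=Rn.from_quat(s['tool_rot']).as_matrix()
for a in (.066,.07): 
    for y in (0,.0265,-.0265): print(a,y,proj(c,s['tcp_pos']+R@np.array([0,y,a])))
E
```

```text
[0.45359846 0.18044766 0.2114775 ] [-0.007 -0.013 -0.005 -0.001 -0.007 -0.002]
0.066 0 (np.float64(288.01017444895416), np.float64(286.271824345382))
0.066 0.0265 (np.float64(347.9348521762937), np.float64(286.2938203189023))
0.066 -0.0265 (np.float64(228.09434781085577), np.float64(286.24983162074597))
0.07 0 (np.float64(287.9684289124428), np.float64(281.5382768253766))
0.07 0.0265 (np.float64(346.46662023614897), np.float64(281.55940788366934))
0.07 -0.0265 (np.float64(229.47867232935369), np.float64(281.51714881393))
```

```bash
python3 -m inch '[{"dx":-0.2,"dy":-0.5,"dz":2,"wx":0,"wy":0,"wz":0},{"dx":0,"dy":0,"dz":2,"wx":0,"wy":0,"wz":0},{"dx":0,"dy":0,"dz":1.5,"wx":0,"wy":0,"wz":0},{"dx":0,"dy":0,"dz":1.2,"wx":0,"wy":0,"wz":0},{"dx":0,"dy":0,"dz":0.7,"wx":0,"wy":0,"wz":0},{"dx":0,"dy":0,"dz":0.3,"wx":0,"wy":0,"wz":0},{"dx":0,"dy":0,"dz":0,"wx":0,"wy":0,"wz":0},{"dx":0,"dy":0,"dz":0,"wx":0,"wy":0,"wz":0}]'
```

```text
t: 3.38
tcp_pos: [0.455, 0.1747, 0.1332]
tool_rot: [-0.001, 1.0, 0.0, 0.0]
force: [0.1, 0.9, -0.4]
finger_gap: 0.616
gripper_force: 0.0
```

```bash
python3 - <<'E'
from h import *
for i in range(3): print(sense()['tcp_pos'])
im=eyes.snapshot('wrist'); print(sense()['tcp_pos'],sense()['force']); cv2.imwrite('pics/w4.png',im[...,::-1])
E
```

```text
[0.4550424  0.17467434 0.1331754 ]
[0.4550424  0.17467434 0.1331754 ]
[0.4550424  0.17467434 0.1331754 ]
[0.45501945 0.17468261 0.13319704] [0.45904007 0.26625754 0.37271463]
```

View pics/w4.png

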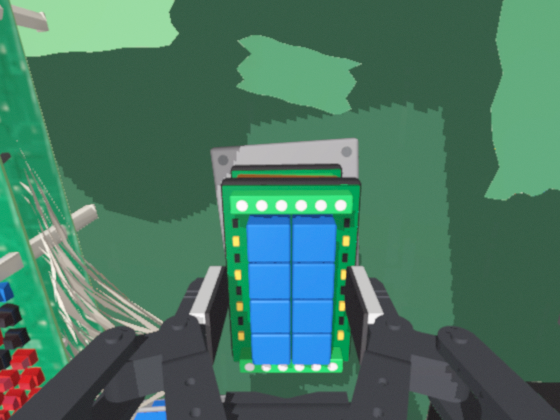

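Fingers straddle the relays evenly (gaps at columns 222-247 and 334-357). Close and lift gently.

```bash
python3 -m inch '[{"dx":0,"dy":0,"dz":0,"wx":0,"wy":0,"wz":0},{"dx":0,"dy":0,"dz":0,"wx":0,"wy":0,"wz":0},{"dx":0,"dy":0,"dz":0,"wx":0,"wy":0,"wz":0},{"dx":0,"dy":0,"dz":0,"wx":0,"wy":0,"wz":0},{"dx":0,"dy":0,"dz":0,"wx":0,"wy":0,"wz":0},{"dx":0,"dy":0,"dz":0,"wx":0,"wy":0,"wz":0}]' 0.2 40 && python3 -m inch '[{"dx":0,"dy":0,"dz":-0.5,"wx":0,"wy":0,"wz":0},{"dx":0,"dy":0,"dz":-1.5,"wx":0,"wy":0,"wz":0},{"dx":0,"dy":0,"dz":-3,"wx":0,"wy":0,"wz":0},{"dx":0,"dy":0,"dz":-3,"wx":0,"wy":0,"wz":0},{"dx":0,"dy":0,"dz":-2,"wx":0,"wy":0,"wz":0},{"dx":0,"dy":0,"dz":0,"wx":0,"wy":0,"wz":0}]'
python3 - <<'E'
from h import *
s=sense(); print(s['tcp_pos'],Rn.from_quat(s['tool_rot']).as_rotvec())
c=cam('wrist'); im=eyes.snapshot('wrist'); cv2.imwrite('pics/w5.png',im[...,::-1])
for b in blobs(im,(100,120,40),(130,255,255),600,(200,100,360,400))[:2]: print('blue',cv2.boundingRect(b), rect(c,b,s['tcp_pos'][2]-.1332+.074))
for b in blobs(im,(100,120,40),(130,255,255),600,(0,150,240,420))[:3]: print('tray?',cv2.boundingRect(b), rect(c,b,.004))
for b in blobs(im,(5,60,40),(20,255,200),300,(150,60,400,400))[:4]: print('brown',cv2.boundingRect(b), rect(c,b,.047))
E
```

```text
t: 4.18
tcp_pos: [0.455, 0.1747, 0.1334]
tool_rot: [-0.001, 1.0, 0.0, 0.0]
force: [0.4, 0.5, 5.6]
finger_gap: 0.409
gripper_force: 40.9
t: 4.92
tcp_pos: [0.4556, 0.1748, 0.2348]
tool_rot: [-0.001, 1.0, 0.0, 0.002]
force: [-0.2, -0.2, -1.3]
finger_gap: 0.41
gripper_force: 40.3
[0.45556233 0.1747823  0.23482225] [-2.03569731e-03  3.13718064e+00  8.98065336e-04]
blue (242, 215, 89, 149) [4.558e+02 1.739e+02 7.230e+01 3.580e+01 1.000e-01]
tray? (0, 208, 114, 18) [485.3 -36.6 106.5  11.1 -86.3]
tray? (0, 194, 76, 15) [470.7 -50.2  70.3  10.7 -86.4]
brown (254, 141, 67, 38) [424.4 174.5  48.7  27.7  88.4]
```

```bash
python3 -m inch '[{"dx":-4.8,"dy":-1.9,"dz":0,"wx":0,"wy":0,"wz":0},{"dx":-4.8,"dy":-1.9,"dz":0,"wx":0,"wy":0,"wz":0},{"dx":-4.8,"dy":-1.9,"dz":0,"wx":0,"wy":0,"wz":0},{"dx":-4.9,"dy":-1.8,"dz":0,"wx":0,"wy":0,"wz":0},{"dx":0,"dy":0,"dz":0,"wx":0,"wy":0,"wz":-4.6},{"dx":0,"dy":0,"dz":0,"wx":0,"wy":0,"wz":0},{"dx":0,"dy":0,"dz":0,"wx":0,"wy":0,"wz":0}]'
python3 - <<'E'
from h import *
s=sense(); print(s['tcp_pos'],Rn.from_quat(s['tool_rot']).as_rotvec())
c=cam('wrist'); im=eyes.snapshot('wrist'); cv2.imwrite('pics/w6.png',im[...,::-1])
for x in (-.056,.056):
  for y in (-.039,.039):
    a=np.radians(4.6); print(np.round(proj(c,(.649+x*np.cos(a)-y*np.sin(a),.0995+x*np.sin(a)+y*np.cos(a),.004)),0))
E
```

```text
t: 5.85
tcp_pos: [0.6467, 0.1002, 0.2317]
tool_rot: [-0.04, 0.999, 0.0, -0.001]
force: [-0.1, -0.3, -1.6]
finger_gap: 0.407
gripper_force: 40.3
[0.64671575 0.10017667 0.23173135] [ 1.26662509e-01 -3.13605718e+00 -3.20700012e-04]
[239. 126.]
[333. 126.]
[244. 249.]
[328. 249.]
```

View pics/w6.png

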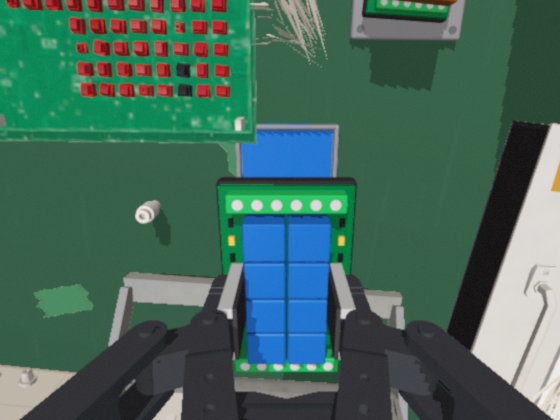

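Wrist view: blue tray near edge spans (241,130)-(335,130), held module above it, bnc at (147,211), grey instrument frame front edge at about row 280.

```bash
python3 - <<'E'
from h import *
im=cv2.imread('pics/w6.png')[...,::-1].copy(); c=cam('wrist'); print(sense()['tcp_pos'])
b=blobs(im,(100,120,40),(130,255,255),300,(225,110,350,176))[0]
print(cv2.boundingRect(b)); p=b[:,0]
for v in (140,155,170):
    r=p[p[:,1]==v][:,0]; print(v,r.min(),r.max(),onz(c,(r.min(),v),.004),onz(c,(r.max()+1,v),.004))
print('near edge',onz(c,(288,p[:,1].min()),.004))
for z in (.02,.06,.1): print('frame',z,onz(c,(180,278),z))
E
```

```text
[0.64689361 0.10025736 0.23214413]
(241, 130, 92, 46)
140 256 332 [0.60726753 0.0707135  0.004     ] [0.60201035 0.13528318 0.004     ]
155 241 331 [0.62097506 0.05863925 0.004     ] [0.61467522 0.13600729 0.004     ]
170 242 331 [0.63394479 0.06002054 0.004     ] [0.62762595 0.13761386 0.004     ]
near edge [0.59684723 0.09686331 0.004     ]
frame 0.02 [0.73501122 0.00957348 0.02      ]
frame 0.06 [0.71075709 0.02136487 0.06      ]
frame 0.1 [0.68650295 0.03315625 0.1       ]
```

```bash
python3 -m inch '[{"dx":-0.3,"dy":0,"dz":3,"wx":0,"wy":0,"wz":0},{"dx":0,"dy":0,"dz":4,"wx":0,"wy":0,"wz":0},{"dx":0,"dy":0,"dz":3,"wx":0,"wy":0,"wz":0},{"dx":0,"dy":0,"dz":2,"wx":0,"wy":0,"wz":0},{"dx":0,"dy":0,"dz":1,"wx":0,"wy":0,"wz":0},{"dx":0,"dy":0,"dz":0.5,"wx":0,"wy":0,"wz":0},{"dx":0,"dy":0,"dz":0.2,"wx":0,"wy":0,"wz":0},{"dx":0,"dy":0,"dz":0,"wx":0,"wy":0,"wz":0},{"dx":0,"dy":0,"dz":0,"wx":0,"wy":0,"wz":0}]'
```

```text
t: 7.02
tcp_pos: [0.6513, 0.1001, 0.0967]
tool_rot: [-0.041, 0.999, -0.0, 0.001]
force: [-0.1, 0.7, -2.1]
finger_gap: 0.409
gripper_force: 40.3
```

```bash
python3 -m inch '[{"dx":0,"dy":0,"dz":0.25,"wx":0,"wy":0,"wz":0},{"dx":0,"dy":0,"dz":0.2,"wx":0,"wy":0,"wz":0},{"dx":0,"dy":0,"dz":0,"wx":0,"wy":0,"wz":0}]'; python3 -m inch '[{"dx":0,"dy":0,"dz":0.1,"wx":0,"wy":0,"wz":0},{"dx":0,"dy":0,"dz":0,"wx":0,"wy":0,"wz":0}]';  python3 -m inch '[{"dx":0,"dy":0,"dz":0.05,"wx":0,"wy":0,"wz":0},{"dx":0,"dy":0,"dz":0,"wx":0,"wy":0,"wz":0}]'
```

```text
t: 7.4
tcp_pos: [0.6507, 0.1001, 0.0911]
tool_rot: [-0.041, 0.999, 0.0, -0.0]
force: [0.5, -0.2, -2.5]
finger_gap: 0.407
gripper_force: 40.3
t: 7.65
tcp_pos: [0.6509, 0.1001, 0.0905]
tool_rot: [-0.041, 0.999, -0.0, 0.0]
force: [0.2, -0.4, -1.2]
finger_gap: 0.408
gripper_force: 40.4
t: 7.9
tcp_pos: [0.651, 0.1001, 0.0905]
tool_rot: [-0.041, 0.999, -0.0, 0.0]
force: [-1.3, -0.0, 4.7]
finger_gap: 0.409
gripper_force: 40.9
```

Contact felt. Release, rise, return above the stack.

```bash
python3 -m inch '[{"dx":0,"dy":0,"dz":0,"wx":0,"wy":0,"wz":0},{"dx":0,"dy":0,"dz":0,"wx":0,"wy":0,"wz":0},{"dx":0,"dy":0,"dz":0,"wx":0,"wy":0,"wz":0},{"dx":0,"dy":0,"dz":0,"wx":0,"wy":0,"wz":0},{"dx":0,"dy":0,"dz":-1,"wx":0,"wy":0,"wz":0},{"dx":0,"dy":0,"dz":-3,"wx":0,"wy":0,"wz":0},{"dx":0,"dy":0,"dz":-5,"wx":0,"wy":0,"wz":0},{"dx":0,"dy":0,"dz":-5,"wx":0,"wy":0,"wz":0},{"dx":0,"dy":0,"dz":0,"wx":0,"wy":0,"wz":4.6}]' 0.62 && python3 -m inch '[{"dx":4.8,"dy":1.9,"dz":0,"wx":0,"wy":0,"wz":0},{"dx":4.9,"dy":1.9,"dz":0,"wx":0,"wy":0,"wz":0},{"dx":4.9,"dy":1.9,"dz":0,"wx":0,"wy":0,"wz":0},{"dx":4.9,"dy":1.9,"dz":0.8,"wx":0,"wy":0,"wz":0},{"dx":0,"dy":0,"dz":0,"wx":0,"wy":0,"wz":0},{"dx":0,"dy":0,"dz":0,"wx":0,"wy":0,"wz":0}]' 0.8
python3 - <<'E'
from h import *
s=sense(); print(s['tcp_pos'],Rn.from_quat(s['tool_rot']).as_rotvec())
c=cam('wrist'); im=eyes.snapshot('wrist'); cv2.imwrite('pics/w7.png',im[...,::-1])
for b in blobs(im,(0,60,30),(20,255,220),600,(180,80,420,400))[:4]: print('brown',cv2.boundingRect(b), rect(c,b,.047))
t=eyes.snapshot('top'); cv2.imwrite('pics/top1.png',t[...,::-1]); ct=cam('top')
for b in blobs(t,(100,120,40),(130,255,255),15,(245,165,280,210))[:3]: print('top blue',cv2.boundingRect(b),rect(ct,b,.031))
E
```

```text
t: 9.02
tcp_pos: [0.6537, 0.1002, 0.2363]
tool_rot: [0.0, 1.0, -0.0, 0.006]
force: [1.0, -0.5, 0.9]
finger_gap: 0.622
gripper_force: 0.0
t: 9.78
tcp_pos: [0.4569, 0.1761, 0.2228]
tool_rot: [-0.001, 1.0, 0.0, 0.002]
force: [0.5, -0.1, -0.5]
finger_gap: 0.801
gripper_force: 0.0
[0.45693453 0.1760878  0.22280832] [-2.70965067e-03  3.13844815e+00  4.49780442e-04]
brown (250, 143, 70, 119) [456.6 173.7  90.9  49.7  -1. ]
top blue (251, 174, 22, 30) [643.7  97.2 107.4  74.4   4.5]
```

```bash
python3 -m inch '[{"dx":0.1,"dy":-0.2,"dz":3,"wx":0,"wy":0,"wz":1},{"dx":0,"dy":0,"dz":3,"wx":0,"wy":0,"wz":0},{"dx":0,"dy":0,"dz":2.5,"wx":0,"wy":0,"wz":0},{"dx":0,"dy":0,"dz":1.5,"wx":0,"wy":0,"wz":0},{"dx":0,"dy":0,"dz":1,"wx":0,"wy":0,"wz":0},{"dx":0,"dy":0,"dz":0.4,"wx":0,"wy":0,"wz":0},{"dx":0,"dy":0,"dz":0,"wx":0,"wy":0,"wz":0},{"dx":0,"dy":0,"dz":0,"wx":0,"wy":0,"wz":0}]'
python3 - <<'E'
from h import *
im=eyes.snapshot('wrist'); s=sense(); c=cam('wrist'); print(s['tcp_pos'],Rn.from_quat(s['tool_rot']).as_rotvec())
cv2.imwrite('pics/w8.png',im[...,::-1])
for b in blobs(im,(0,60,30),(20,255,220),600,(150,80,420,420))[:4]: print('brown',cv2.boundingRect(b), rect(c,b,.047))
E
```

```text
t: 10.88
tcp_pos: [0.4551, 0.174, 0.1085]
tool_rot: [0.008, 1.0, 0.0, 0.001]
force: [0.9, -1.0, 0.0]
finger_gap: 0.802
gripper_force: 0.0
[0.45513573 0.17398489 0.10849863] [2.53299626e-02 3.14019706e+00 2.69493568e-04]
brown (225, 189, 126, 188) [455.2 173.8  91.8  49.5  -1. ]
```

```bash
python3 -m inch '[{"dx":0,"dy":0,"dz":0.15,"wx":0,"wy":0,"wz":0},{"dx":0,"dy":0,"dz":0,"wx":0,"wy":0,"wz":0},{"dx":0,"dy":0,"dz":0,"wx":0,"wy":0,"wz":0},{"dx":0,"dy":0,"dz":0,"wx":0,"wy":0,"wz":0},{"dx":0,"dy":0,"dz":0,"wx":0,"wy":0,"wz":0},{"dx":0,"dy":0,"dz":0,"wx":0,"wy":0,"wz":0}]' 0.4 40 && python3 -m inch '[{"dx":0,"dy":0,"dz":-0.5,"wx":0,"wy":0,"wz":0},{"dx":0,"dy":0,"dz":-1.5,"wx":0,"wy":0,"wz":0},{"dx":0,"dy":0,"dz":-3,"wx":0,"wy":0,"wz":0},{"dx":0,"dy":0,"dz":-5,"wx":0,"wy":0,"wz":0},{"dx":0,"dy":0,"dz":-5,"wx":0,"wy":0,"wz":0},{"dx":0,"dy":0,"dz":-5,"wx":0,"wy":0,"wz":0},{"dx":0,"dy":0,"dz":-3,"wx":0,"wy":0,"wz":0},{"dx":0,"dy":0,"dz":0,"wx":0,"wy":0,"wz":0}]'
python3 - <<'E'
from h import *
im=eyes.snapshot('wrist'); s=sense(); c=cam('wrist'); print(s['tcp_pos'],Rn.from_quat(s['tool_rot']).as_rotvec())
cv2.imwrite('pics/w9.png',im[...,::-1])
for b in blobs(im,(0,60,30),(20,255,220),600,(150,80,420,420))[:4]: print('brown',cv2.boundingRect(b), rect(c,b,.047+s['tcp_pos'][2]-.107))
for b in blobs(im,(5,150,100),(20,255,255),300,(180,50,400,400))[:2]: print('orange',cv2.boundingRect(b), rect(c,b,.033))
E
```

```text
t: 11.68
tcp_pos: [0.4551, 0.174, 0.107]
tool_rot: [0.008, 1.0, 0.0, 0.001]
force: [-0.2, 0.3, 5.9]
finger_gap: 0.572
gripper_force: 41.5
t: 12.68
tcp_pos: [0.4555, 0.1741, 0.3395]
tool_rot: [0.008, 1.0, 0.0, 0.003]
force: [0.6, -0.4, -1.4]
finger_gap: 0.575
gripper_force: 41.8
[0.45455035 0.17389592 0.33751959] [2.52904396e-02 3.13908574e+00 5.16671234e-04]
brown (223, 136, 127, 244) [444.6 173.2 112.7  49.6  -0.7]
brown (150, 209, 33, 71) [431.3 123.   30.9  12.2   3.9]
orange (223, 136, 127, 243) [582.5 170.9 324.1 141.7  -0.8]
```

```bash
python3 -m inch '[{"dx":0,"dy":-3,"dz":0,"wx":0,"wy":0,"wz":0},{"dx":-0.2,"dy":-4.9,"dz":0,"wx":0,"wy":0,"wz":0},{"dx":-0.2,"dy":-4.9,"dz":0,"wx":0,"wy":0,"wz":0},{"dx":-0.2,"dy":-4.9,"dz":0,"wx":0,"wy":0,"wz":0},{"dx":-0.2,"dy":-4.9,"dz":0,"wx":0,"wy":0,"wz":0},{"dx":-0.2,"dy":-4.9,"dz":0,"wx":0,"wy":0,"wz":0},{"dx":-0.2,"dy":-4.9,"dz":0,"wx":0,"wy":0,"wz":0},{"dx":-0.2,"dy":-4.9,"dz":0,"wx":0,"wy":0,"wz":0},{"dx":-0.2,"dy":-4.9,"dz":0,"wx":0,"wy":0,"wz":0},{"dx":0,"dy":-4.7,"dz":0,"wx":0,"wy":0,"wz":0}]' && python3 -m inch '[{"dx":0,"dy":0,"dz":0,"wx":0,"wy":0,"wz":8.5},{"dx":0,"dy":0,"dz":0,"wx":0,"wy":0,"wz":8.6},{"dx":0,"dy":0,"dz":0,"wx":0,"wy":0,"wz":0},{"dx":0,"dy":0,"dz":0,"wx":0,"wy":0,"wz":0}]'
python3 - <<'E'
from h import *
im=eyes.snapshot('wrist'); s=sense(); c=cam('wrist'); print(s['tcp_pos'],Rn.from_quat(s['tool_rot']).as_rotvec(),s['q'])
cv2.imwrite('pics/w10.png',im[...,::-1])
for x in (-.045,.045):
  for y in (-.025,.025):
    a=np.radians(-18); print(np.round(proj(c,(.469+x*np.cos(a)-y*np.sin(a),-.295+x*np.sin(a)+y*np.cos(a),.020)),0))
E
```

```text
t: 13.98
tcp_pos: [0.4622, -0.2963, 0.3342]
tool_rot: [0.008, 1.0, 0.002, -0.002]
force: [0.3, -0.5, -0.8]
finger_gap: 0.573
gripper_force: 41.8
t: 14.48
tcp_pos: [0.4628, -0.2948, 0.3353]
tool_rot: [0.156, 0.988, 0.001, -0.001]
force: [-0.1, -0.2, -1.6]
finger_gap: 0.569
gripper_force: 41.9
[ 0.46292573 -0.2948692   0.33561737] [-4.89089691e-01 -3.10177537e+00 -1.56058695e-03] [-7.70781086e-01  3.88071220e-01  1.58630697e+00 -5.30642135e-05
  1.16900796e+00 -2.02877080e+00]
[265. 131.]
[311. 131.]
[267. 209.]
[310. 209.]
```

View pics/w10.png

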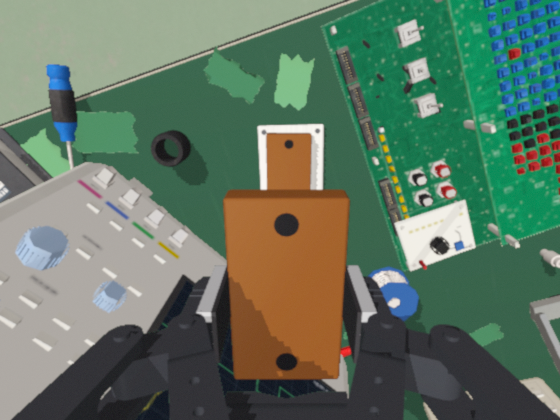

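Wrist view: held plate centred in fingers; pile plate's near end visible at (267-311, 133), its hole (289,144); loupe (170,148) and scope to the left; no obstacle under the plate.

```bash
cat > pile.py <<'E'
from h import *
import sys
v0,v1=int(sys.argv[1]),int(sys.argv[2])
im=eyes.snapshot('wrist'); s=sense(); c=cam('wrist'); R=Rn.from_quat(s['tool_rot']).as_matrix()
b=blobs(im,(0,60,30),(20,255,220),200,(240,v0-20,340,v1))[0][:,0]
L=[];Q=[]
for v in range(v0+6,v1-4,4):
    r=b[b[:,1]==v][:,0]
    L.append(onz(c,(r.min(),v),.02)); Q.append(onz(c,(r.max()+1,v),.02))
L=np.array(L);Q=np.array(Q); M=(L+Q)/2
f=lambda P: np.degrees(np.arctan(np.polyfit(P[:,0],P[:,1],1)[0]))
u=(b[:,0].min()+b[:,0].max())/2; n=onz(c,(u,b[:,1].min()),.02)
ang=np.degrees(np.arctan2(-R[1,0],-R[0,0])); d=-R[:,0]
mid=n+d*.045
print('bb',b.min(0),b.max(0),'yaws L,R,mid',f(L),f(Q),f(M),'tool yaw',ang,'width',np.linalg.norm((Q-L)[:,:2],axis=1).mean()*np.cos(np.radians(ang)))
k=np.polyfit(M[:,0],M[:,1],1); print('near',n,'mid est x',mid[0],'y',np.polyval(k,mid[0]))
e=R.T@(np.array([mid[0],np.polyval(k,mid[0]),0])-s['tcp_pos']); print('tool dx,dy cm',e[:2]*100,'tcp',s['tcp_pos'])
E
python3 pile.py 133 186; python3 - <<'E'
from h import *
ct=cam('top'); s=sense(); R=Rn.from_quat(s['tool_rot']).as_matrix()
for z in (0,.1,.2):
    for uv in ((372,168),(395,212),(412,245)): print(z,(R.T@(onz(ct,uv,z)-s['tcp_pos']))[:2].round(3))
E
```

```text
bb [267 133] [311 185] yaws L,R,mid -18.943048532456903 -16.615864099154376 -17.779416934285976 tool yaw -17.937144696475034 width 0.046409935885021014
near [ 0.42909053 -0.28131472  0.02      ] mid est x 0.4719032765160671 y -0.2950439114307367
tool dx,dy cm [-0.87691107  0.24975099] tcp [ 0.46307036 -0.2949679   0.33588851]
0 [-0.264  0.054]
0 [-0.127 -0.077]
0 [-0.027 -0.172]
0.1 [-0.235  0.065]
0.1 [-0.106 -0.059]
0.1 [-0.011 -0.149]
0.2 [-0.206  0.077]
0.2 [-0.085 -0.04 ]
0.2 [ 0.005 -0.125]
```

```bash
python3 -m inch '[{"dx":-0.7,"dy":0.2,"dz":4,"wx":0,"wy":0,"wz":0},{"dx":0,"dy":0,"dz":5,"wx":0,"wy":0,"wz":0},{"dx":0,"dy":0,"dz":5,"wx":0,"wy":0,"wz":0},{"dx":0,"dy":0,"dz":0,"wx":0,"wy":0,"wz":0},{"dx":0,"dy":0,"dz":0,"wx":0,"wy":0,"wz":0},{"dx":0,"dy":0,"dz":0,"wx":0,"wy":0,"wz":0}]'; python3 - <<'E'
from h import *
im=eyes.snapshot('wrist'); c=cam('wrist')
for b in blobs(im,(0,60,30),(20,255,220),200,(200,60,360,400))[:3]: print(cv2.boundingRect(b))
b=blobs(im,(0,60,30),(20,255,220),200,(200,60,360,400))[0][:,0]
print([(v,b[b[:,1]==v][:,0].min(),b[b[:,1]==v][:,0].max()) for v in range(b[:,1].min(),260,8)])
E
```

```text
t: 15.32
tcp_pos: [0.4716, -0.2965, 0.1989]
tool_rot: [0.157, 0.988, -0.001, 0.002]
force: [-0.0, -0.4, -1.7]
finger_gap: 0.574
gripper_force: 42.3
(223, 141, 127, 238)
[(141, np.int32(258), np.int32(320)), (149, np.int32(255), np.int32(323)), (157, np.int32(255), np.int32(323)), (165, np.int32(256), np.int32(323)), (173, np.int32(256), np.int32(322)), (181, np.int32(256), np.int32(322)), (189, np.int32(256), np.int32(341)), (197, np.int32(224), np.int32(347)), (205, np.int32(223), np.int32(349)), (213, np.int32(224), np.int32(348)), (221, np.int32(224), np.int32(348)), (229, np.int32(225), np.int32(347)), (237, np.int32(225), np.int32(347)), (245, np.int32(226), np.int32(346)), (253, np.int32(226), np.int32(346))]
```

```bash
python3 pile.py 142 186
```

```text
bb [255 142] [323 185] yaws L,R,mid -17.289155820264074 -18.35310810969194 -17.83142295053196 tool yaw -18.0179774292362 width 0.04638775347146879
near [ 0.42782129 -0.28104185  0.02      ] mid est x 0.4706141623077926 y -0.29444521924540984
tool dx,dy cm [0.19391192 0.1858157 ] tcp [ 0.47127774 -0.29623843  0.19848557]
```

```bash
python3 -m inch '[{"dx":0.15,"dy":0.15,"dz":3,"wx":0,"wy":0,"wz":0},{"dx":0,"dy":0,"dz":3,"wx":0,"wy":0,"wz":0},{"dx":0,"dy":0,"dz":2,"wx":0,"wy":0,"wz":0},{"dx":0,"dy":0,"dz":1.2,"wx":0,"wy":0,"wz":0},{"dx":0,"dy":0,"dz":0.5,"wx":0,"wy":0,"wz":0},{"dx":0,"dy":0,"dz":0,"wx":0,"wy":0,"wz":0},{"dx":0,"dy":0,"dz":0,"wx":0,"wy":0,"wz":0}]'; python3 - <<'E'
from h import *
im=eyes.snapshot('wrist'); c=cam('wrist'); s=sense(); print(s['tcp_pos'])
b=blobs(im,(0,60,30),(20,255,220),200,(200,60,360,400))[0][:,0]
print([(v,b[b[:,1]==v][:,0].min(),b[b[:,1]==v][:,0].max()) for v in range(b[:,1].min(),230,4)])
R=Rn.from_quat(s['tool_rot']).as_matrix()
for p in ((-.0,-.025),(.045,-.025),(.045,.025)): print(proj(c,s['tcp_pos']+R@np.array([p[0],p[1],.06])),proj(c,s['tcp_pos']+R@np.array([p[0],p[1],s['tcp_pos'][2]-.02])))
E
```

```text
t: 16.3
tcp_pos: [0.4699, -0.294, 0.1002]
tool_rot: [0.157, 0.988, -0.0, 0.001]
force: [-0.8, 0.6, -0.8]
finger_gap: 0.572
gripper_force: 42.3
[ 0.46985001 -0.2939883   0.10014844]
[(178, np.int32(236), np.int32(336)), (182, np.int32(233), np.int32(339)), (186, np.int32(231), np.int32(341)), (190, np.int32(230), np.int32(343)), (194, np.int32(227), np.int32(345)), (198, np.int32(224), np.int32(348)), (202, np.int32(224), np.int32(348)), (206, np.int32(224), np.int32(348)), (210, np.int32(224), np.int32(348)), (214, np.int32(224), np.int32(348)), (218, np.int32(225), np.int32(348)), (222, np.int32(225), np.int32(347)), (226, np.int32(225), np.int32(347))]
(np.float64(228.79759619990006), np.float64(293.2490748485148)) (np.float64(235.30857455975382), np.float64(269.95856316177066))
(np.float64(222.5928083211973), np.float64(191.75584550937845)) (np.float64(230.49087818268913), np.float64(178.82151683762797))
(np.float64(352.73229786618174), np.float64(191.79214893465644)) (np.float64(344.5115217533429), np.float64(178.85023373871059))
```

```bash
python3 -m inch '[{"dx":0,"dy":0,"dz":0.3,"wx":0,"wy":0,"wz":0},{"dx":0,"dy":0,"dz":0.2,"wx":0,"wy":0,"wz":0},{"dx":0,"dy":0,"dz":0,"wx":0,"wy":0,"wz":0},{"dx":0,"dy":0,"dz":0,"wx":0,"wy":0,"wz":0}]'; python3 -m inch '[{"dx":0,"dy":0,"dz":0.1,"wx":0,"wy":0,"wz":0},{"dx":0,"dy":0,"dz":0,"wx":0,"wy":0,"wz":0},{"dx":0,"dy":0,"dz":0,"wx":0,"wy":0,"wz":0}]'
```

```text
t: 16.85
tcp_pos: [0.4695, -0.2937, 0.0944]
tool_rot: [0.157, 0.988, 0.0, -0.0]
force: [0.2, -1.1, -1.7]
finger_gap: 0.566
gripper_force: 42.3
t: 17.23
tcp_pos: [0.4696, -0.2937, 0.094]
tool_rot: [0.157, 0.988, -0.0, 0.0]
force: [-1.3, 0.9, 4.5]
finger_gap: 0.574
gripper_force: 43.0
```

```bash
python3 -m inch '[{"dx":0,"dy":0,"dz":0,"wx":0,"wy":0,"wz":0},{"dx":0,"dy":0,"dz":0,"wx":0,"wy":0,"wz":0},{"dx":0,"dy":0,"dz":0,"wx":0,"wy":0,"wz":0},{"dx":0,"dy":0,"dz":0,"wx":0,"wy":0,"wz":0},{"dx":0,"dy":0,"dz":-1,"wx":0,"wy":0,"wz":0},{"dx":0,"dy":0,"dz":-3,"wx":0,"wy":0,"wz":0},{"dx":0,"dy":0,"dz":-4,"wx":0,"wy":0,"wz":0},{"dx":0,"dy":0,"dz":-4,"wx":0,"wy":0,"wz":0},{"dx":0,"dy":0,"dz":0,"wx":0,"wy":0,"wz":0},{"dx":0,"dy":0,"dz":0,"wx":0,"wy":0,"wz":0}]' 0.8; python3 - <<'E'
from h import *
im=eyes.snapshot('wrist'); c=cam('wrist'); s=sense(); print(s['tcp_pos']); cv2.imwrite('pics/w11.png',im[...,::-1])
for b in blobs(im,(0,60,30),(20,255,220),200,(200,60,360,400))[:2]: print(cv2.boundingRect(b),rect(c,b,.034))
E
```

```text
t: 18.48
tcp_pos: [0.4692, -0.2933, 0.2135]
tool_rot: [0.157, 0.988, 0.0, -0.0]
force: [-0.1, 0.1, 0.1]
finger_gap: 0.802
gripper_force: 0.0
[ 0.4689191  -0.29313548  0.21275468]
(252, 144, 69, 118) [ 469.1 -294.    91.8   48.7  -18. ]
```

```bash
python3 -m inch '[{"dx":0,"dy":0,"dz":-4,"wx":0,"wy":0,"wz":0},{"dx":0,"dy":0,"dz":-4,"wx":0,"wy":0,"wz":0},{"dx":0,"dy":0,"dz":-4,"wx":0,"wy":0,"wz":0},{"dx":0,"dy":0,"dz":0,"wx":0,"wy":0,"wz":-9},{"dx":0,"dy":0,"dz":0,"wx":0,"wy":0,"wz":-9}]' && python3 -m inch '[{"dx":0.1,"dy":3,"dz":0,"wx":0,"wy":0,"wz":0},{"dx":0.2,"dy":4.9,"dz":0,"wx":0,"wy":0,"wz":0},{"dx":0.1,"dy":4.9,"dz":0,"wx":0,"wy":0,"wz":0},{"dx":0.1,"dy":4.9,"dz":0,"wx":0,"wy":0,"wz":0},{"dx":0.2,"dy":4.9,"dz":0,"wx":0,"wy":0,"wz":0},{"dx":0.1,"dy":4.9,"dz":0,"wx":0,"wy":0,"wz":0},{"dx":0.1,"dy":4.9,"dz":0,"wx":0,"wy":0,"wz":0},{"dx":0.2,"dy":4.9,"dz":0,"wx":0,"wy":0,"wz":0},{"dx":0.1,"dy":4.9,"dz":0,"wx":0,"wy":0,"wz":0},{"dx":0.1,"dy":4.6,"dz":0,"wx":0,"wy":0,"wz":0}]' && python3 -m inch '[{"dx":0,"dy":0,"dz":5,"wx":0,"wy":0,"wz":0},{"dx":0,"dy":0,"dz":5,"wx":0,"wy":0,"wz":0},{"dx":0,"dy":0,"dz":4,"wx":0,"wy":0,"wz":0},{"dx":0,"dy":0,"dz":0,"wx":0,"wy":0,"wz":0},{"dx":0,"dy":0,"dz":0,"wx":0,"wy":0,"wz":0},{"dx":0,"dy":0,"dz":0,"wx":0,"wy":0,"wz":0}]' 0.62; python3 - <<'E'
from h import *
im=eyes.snapshot('wrist'); c=cam('wrist'); s=sense(); print(s['tcp_pos'],Rn.from_quat(s['tool_rot']).as_rotvec()); cv2.imwrite('pics/w12.png',im[...,::-1])
for b in blobs(im,(5,150,80),(22,255,255),300,(150,60,420,420))[:2]: print('relays',cv2.boundingRect(b),rect(c,b,.033))
for b in blobs(im,(5,150,80),(22,255,255),300,(420,60,560,420))[:2]: print('tray',cv2.boundingRect(b),rect(c,b,.004))
for b in blobs(im,(100,120,40),(130,255,255),300,(150,250,300,420))[:2]: print('blue',cv2.boundingRect(b),rect(c,b,.031))
E
```

```text
t: 19.15
tcp_pos: [0.4692, -0.2934, 0.3324]
tool_rot: [-0.002, 1.0, 0.001, -0.001]
force: [-0.0, -0.0, -0.4]
finger_gap: 0.798
gripper_force: 0.0
t: 20.4
tcp_pos: [0.456, 0.1759, 0.3319]
tool_rot: [0.0, 1.0, -0.0, -0.002]
force: [0.1, 0.1, 0.1]
finger_gap: 0.802
gripper_force: 0.0
t: 21.15
tcp_pos: [0.4577, 0.1744, 0.1949]
tool_rot: [0.0, 1.0, 0.0, 0.002]
force: [0.6, -0.2, -0.1]
finger_gap: 0.621
gripper_force: 0.0
[0.45764486 0.17442456 0.19493997] [1.02758059e-03 3.13823804e+00 7.84958318e-04]
relays (260, 163, 54, 97) [458.6 174.3  71.8  36.2   0.8]
tray (518, 138, 42, 134) [468.2 371.5 114.8  33.2  14.3]
blue (215, 345, 34, 47) [598.1 128.2  49.2  23.1   4.6]
```

```bash
python3 -m inch '[{"dx":0,"dy":0,"dz":3,"wx":0,"wy":0,"wz":-0.8},{"dx":0,"dy":0,"dz":3,"wx":0,"wy":0,"wz":0},{"dx":0,"dy":0,"dz":2,"wx":0,"wy":0,"wz":0},{"dx":0,"dy":0,"dz":1.2,"wx":0,"wy":0,"wz":0},{"dx":0,"dy":0,"dz":0.6,"wx":0,"wy":0,"wz":0},{"dx":0,"dy":0,"dz":0.2,"wx":0,"wy":0,"wz":0},{"dx":0,"dy":0,"dz":0,"wx":0,"wy":0,"wz":0},{"dx":0,"dy":0,"dz":0,"wx":0,"wy":0,"wz":0}]'; python3 - <<'E'
from h import *
im=eyes.snapshot('wrist'); c=cam('wrist'); s=sense(); print(s['tcp_pos'],Rn.from_quat(s['tool_rot']).as_rotvec())
for b in blobs(im,(5,150,80),(22,255,255),300,(150,60,420,420))[:2]: print('relays',cv2.boundingRect(b),rect(c,b,.033))
E
```

```text
t: 22.2
tcp_pos: [0.457, 0.1744, 0.0939]
tool_rot: [-0.007, 1.0, 0.0, 0.001]
force: [-0.6, 0.1, 0.3]
finger_gap: 0.618
gripper_force: 0.0
[0.45698794 0.17437843 0.09382449] [-2.10581357e-02  3.14065362e+00  1.88015894e-04]
relays (243, 214, 90, 149) [457.6 174.3  72.9  35.9   0.9]
```

```bash
python3 -m inch '[{"dx":0,"dy":0,"dz":0,"wx":0,"wy":0,"wz":0},{"dx":0,"dy":0,"dz":0,"wx":0,"wy":0,"wz":0},{"dx":0,"dy":0,"dz":0,"wx":0,"wy":0,"wz":0},{"dx":0,"dy":0,"dz":0,"wx":0,"wy":0,"wz":0},{"dx":0,"dy":0,"dz":0,"wx":0,"wy":0,"wz":0},{"dx":0,"dy":0,"dz":0,"wx":0,"wy":0,"wz":0}]' 0.2 40 && python3 -m inch '[{"dx":0,"dy":0,"dz":-0.5,"wx":0,"wy":0,"wz":0},{"dx":0,"dy":0,"dz":-1.5,"wx":0,"wy":0,"wz":0},{"dx":0,"dy":0,"dz":-3,"wx":0,"wy":0,"wz":0},{"dx":0,"dy":0,"dz":-4,"wx":0,"wy":0,"wz":0},{"dx":0,"dy":0,"dz":-4,"wx":0,"wy":0,"wz":0},{"dx":0,"dy":0,"dz":0,"wx":0,"wy":0,"wz":0}]' && python3 -m inch '[{"dx":0,"dy":3.8,"dz":0,"wx":0,"wy":0,"wz":0},{"dx":-0.1,"dy":3.8,"dz":0,"wx":0,"wy":0,"wz":0},{"dx":-0.1,"dy":3.8,"dz":0,"wx":0,"wy":0,"wz":0},{"dx":-0.1,"dy":3.8,"dz":0,"wx":0,"wy":0,"wz":0},{"dx":-0.1,"dy":3.8,"dz":0,"wx":0,"wy":0,"wz":0},{"dx":0,"dy":3.7,"dz":0,"wx":0,"wy":0,"wz":0},{"dx":0,"dy":0,"dz":0,"wx":0,"wy":0,"wz":0},{"dx":0,"dy":0,"dz":0,"wx":0,"wy":0,"wz":0},{"dx":0,"dy":0,"dz":0,"wx":0,"wy":0,"wz":0}]'
python3 - <<'E'
from h import *
im=eyes.snapshot('wrist'); s=sense(); c=cam('wrist'); print(s['tcp_pos'],Rn.from_quat(s['tool_rot']).as_rotvec())
cv2.imwrite('pics/w13.png',im[...,::-1])
for x in (-.056,.056): print([np.round(proj(c,(.462+x,.402+y,.004)),0) for y in (-.039,.039)])
for b in blobs(im,(5,150,80),(22,255,255),300,(150,60,420,172))[:2]:
    p=b[:,0]; print(cv2.boundingRect(b),onz(c,(288,p[:,1].min()),.004))
    for v in range(140,172,8):
        r=p[p[:,1]==v][:,0]
        if len(r): print(v,r.min(),r.max(),onz(c,(r.min(),v),.004),onz(c,(r.max()+1,v),.004))
E
```

```text
t: 23.0
tcp_pos: [0.4569, 0.1743, 0.0939]
tool_rot: [-0.007, 1.0, 0.0, 0.0]
force: [-0.3, -1.0, 6.6]
finger_gap: 0.407
gripper_force: 40.5
t: 23.75
tcp_pos: [0.4582, 0.1746, 0.2268]
tool_rot: [-0.007, 1.0, 0.0, 0.004]
force: [-0.2, 0.3, -2.9]
finger_gap: 0.41
gripper_force: 40.3
t: 24.88
tcp_pos: [0.4574, 0.4001, 0.2228]
tool_rot: [-0.006, 1.0, -0.001, -0.001]
force: [0.2, -0.4, -1.5]
finger_gap: 0.409
gripper_force: 40.5
[0.45760447 0.40018375 0.22304491] [ 1.89992253e-02 -3.14033444e+00  1.37565291e-03]
[array([242., 128.]), array([339., 130.])]
[array([246., 254.]), array([331., 255.])]
(243, 134, 96, 38) [0.40992516 0.40003413 0.004     ]
140 244 337 [0.41519326 0.36421519 0.004     ] [0.41424403 0.44086689 0.004     ]
148 244 337 [0.42171216 0.3640418  0.004     ] [0.42075359 0.44125819 0.004     ]
156 244 336 [0.42832784 0.36386583 0.004     ] [0.42737005 0.44082805 0.004     ]
164 245 336 [0.43503208 0.36452127 0.004     ] [0.4340751  0.44122491 0.004     ]
```

```bash
python3 -m inch '[{"dx":-0.55,"dy":0.2,"dz":3,"wx":0,"wy":0,"wz":0},{"dx":0,"dy":0,"dz":4,"wx":0,"wy":0,"wz":0},{"dx":0,"dy":0,"dz":3,"wx":0,"wy":0,"wz":0},{"dx":0,"dy":0,"dz":1.5,"wx":0,"wy":0,"wz":0},{"dx":0,"dy":0,"dz":0.7,"wx":0,"wy":0,"wz":0},{"dx":0,"dy":0,"dz":0.3,"wx":0,"wy":0,"wz":0},{"dx":0,"dy":0,"dz":0,"wx":0,"wy":0,"wz":0},{"dx":0,"dy":0,"dz":0,"wx":0,"wy":0,"wz":0}]'
```

```text
t: 25.92
tcp_pos: [0.4636, 0.4038, 0.0994]
tool_rot: [-0.007, 1.0, 0.0, 0.001]
force: [-0.1, 0.8, -1.8]
finger_gap: 0.406
gripper_force: 40.5
```

```bash
python3 -m inch '[{"dx":0,"dy":-0.1,"dz":0.3,"wx":0,"wy":0,"wz":0},{"dx":0,"dy":0,"dz":0.3,"wx":0,"wy":0,"wz":0},{"dx":0,"dy":0,"dz":0,"wx":0,"wy":0,"wz":0},{"dx":0,"dy":0,"dz":0,"wx":0,"wy":0,"wz":0}]'; python3 -m inch '[{"dx":0,"dy":0,"dz":0.1,"wx":0,"wy":0,"wz":0},{"dx":0,"dy":0,"dz":0,"wx":0,"wy":0,"wz":0},{"dx":0,"dy":0,"dz":0,"wx":0,"wy":0,"wz":0}]'
```

```text
t: 26.42
tcp_pos: [0.4632, 0.4024, 0.0923]
tool_rot: [-0.007, 1.0, -0.0, -0.0]
force: [-0.1, 0.3, -1.5]
finger_gap: 0.408
gripper_force: 40.6
t: 26.8
tcp_pos: [0.4632, 0.4025, 0.092]
tool_rot: [-0.007, 1.0, 0.0, 0.0]
force: [-1.2, -0.3, 4.0]
finger_gap: 0.41
gripper_force: 41.2
```

```bash
python3 -m inch '[{"dx":0,"dy":0,"dz":0,"wx":0,"wy":0,"wz":0},{"dx":0,"dy":0,"dz":0,"wx":0,"wy":0,"wz":0},{"dx":0,"dy":0,"dz":0,"wx":0,"wy":0,"wz":0},{"dx":0,"dy":0,"dz":0,"wx":0,"wy":0,"wz":0},{"dx":0,"dy":0,"dz":-1,"wx":0,"wy":0,"wz":0},{"dx":0,"dy":0,"dz":-3,"wx":0,"wy":0,"wz":0},{"dx":0,"dy":0,"dz":-5,"wx":0,"wy":0,"wz":0},{"dx":0,"dy":0,"dz":-5,"wx":0,"wy":0,"wz":0},{"dx":0,"dy":0,"dz":-5,"wx":0,"wy":0,"wz":0},{"dx":0,"dy":0,"dz":-4,"wx":0,"wy":0,"wz":0}]' 0.62 && python3 -m inch '[{"dx":0,"dy":-4,"dz":0,"wx":0,"wy":0,"wz":0},{"dx":-0.5,"dy":-4,"dz":0,"wx":0,"wy":0,"wz":0},{"dx":-1,"dy":-4,"dz":0,"wx":0,"wy":0,"wz":0},{"dx":-1,"dy":-3,"dz":0,"wx":0,"wy":0,"wz":0},{"dx":0,"dy":0,"dz":0,"wx":0,"wy":0,"wz":0},{"dx":0,"dy":0,"dz":0,"wx":0,"wy":0,"wz":0}]'
python3 - <<'E'
from h import *
im=eyes.snapshot('wrist'); s=sense(); c=cam('wrist'); print(s['tcp_pos'])
t=eyes.snapshot('top'); ct=cam('top')
def show(n,im,c,lo,hi,roi,z):
    for b in blobs(im,lo,hi,25,roi)[:2]: print(n,cv2.boundingRect(b),rect(c,b,z))
show('pile top',t,ct,(0,90,40),(18,255,200),(350,212,385,258),.034)
a=cv2.resize(im,(540,405)); b=np.concatenate([cv2.resize(t[160:270,130:250],None,fx=2.05,fy=2.05),cv2.resize(t[160:270,310:430],None,fx=2.05,fy=2.05)],0)[:405]
b=np.pad(b,((0,max(0,405-len(b))),(0,0),(0,0)))
cv2.imwrite('pics/fin.png',np.concatenate([a,b],1)[...,::-1])
E
```

```text
t: 28.05
tcp_pos: [0.4632, 0.4025, 0.3246]
tool_rot: [-0.007, 1.0, 0.001, 0.001]
force: [-0.4, 0.8, -0.6]
finger_gap: 0.619
gripper_force: 0.0
t: 28.8
tcp_pos: [0.49, 0.2531, 0.3219]
tool_rot: [-0.007, 1.0, 0.0, 0.0]
force: [0.3, 0.3, -0.4]
finger_gap: 0.62
gripper_force: 0.0
[0.48988509 0.25343391 0.32173722]
pile top (359, 223, 18, 26) [ 467.8 -294.8   87.3   47.6  -17.8]
```

View pics/fin.png

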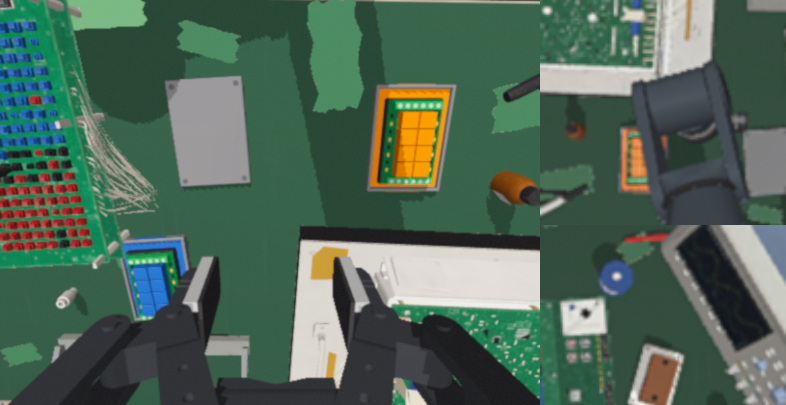

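Both modules lie flat inside their trays: orange at (412,140), blue at (155,280). The pile is square at (660,375), and the bnc (67,297) and flux bottle (515,187) are still upright. I'll hand it in.

```bash
python3 -c "
from station import workorder; print(workorder.sign_off())"
```

```text
the job is handed in; nothing more can be done
None
```

I handed the job in at about 29 s: the blue and orange modules lie flat in their trays and the spacer plate sits squarely on the pile; the sign-off gave no verdict, so this rests on my last camera check.

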